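Pack the finishing kit into its foam inserts

TASK

Pack the finishing kit: lay the brown polishing bar, the brown emery roll and the small cork sanding block each into the dark foam insert whose cut-out has its shape, lying flat on the bottom of the cut-out. Leave the red-lidded paste tin and the steel chasing punch where they are. Mind the thick flexible shaft that arches over the bench just left of the work, up to 25 cm high: keep the arm and gripper clear of it.

Things in the scene. Friction and masses are not known exactly. Their poses are not given: they have to be found in the camera images.
- polish_bar: Loose brown rectangular bar of polishing compound, 111 (x) x 46 (y) x 33 (z) mm, 0.3 kg, lying flat. Origin: centre of its underside; z is up. x is its long axis. Goes into bar_insert, either way round.
- emery_roll: Loose brown roll of emery tape with a hole in its middle, 60 mm across, 25 mm high, 0.11 kg, lying flat like a puck, hole upward (the hole is filled: grip it outside). Origin: centre of its underside; z is up. Goes into roll_insert.
- sanding_block: Loose light brown cork sanding block with a thin dark rubber sole, 64 (x) x 44 (y) x 28 (z) mm, 0.08 kg, lying flat. Origin: centre of its underside; z is up. x is its long axis. Goes into block_insert, either way round.
- bar_insert: Dark foam insert, 149 (x) x 86 (y) x 12 mm, with a long rectangular cut-out at its centre, 127 (x) x 62 (y) mm, 8 mm deep, for the polishing bar. Thumb notches 30 mm long, 6 mm deep in its long sides. Fixed to the bench. Foam top 12 mm above the bench, cut-out floor (light grey) 4 mm above it. Origin: centre of its underside; z is up. x is the long axis of the cut-out.
- block_insert: Dark foam insert, 104 (x) x 86 (y) x 12 mm, with a short rectangular cut-out at its centre, 80 (x) x 60 (y) mm, 8 mm deep, for the sanding block. Thumb notches 30 mm long, 6 mm deep in its long sides. Fixed to the bench. Foam top 12 mm above the bench, cut-out floor (light grey) 4 mm above it. Origin: centre of its underside; z is up. x is the long axis of the cut-out.
- roll_insert: Dark foam insert, 100 x 100 x 12 mm, with a round cut-out at its centre, 78 mm across, 8 mm deep, for the emery roll. Fixed to the bench. Foam top 12 mm above the bench, cut-out floor (light grey) 4 mm above it. Origin: centre of its underside; z is up. 
- paste_tin: Bystander, loose: round white tin with a red lid, 65 mm across, 32 mm high. Not part of the kit, leave it where it is. Origin: centre of its underside; z is up. 
- chasing_punch: Bystander, loose: thin grey steel chasing punch 115 (x) x 9 x 9 mm. Not part of the kit, leave it where it is. Origin: centre of its underside; z is up. 
There are look-alikes about, which are no part of the job. There is more than one size of the emery_roll; the job needs the smaller.

How it is judged:
By the outcome, as a careful person would: the job done as asked, in the order asked, and still so for the second after the job is handed in, with the robot touching nothing.
It also fails if it takes over 77 s, if anything falls off the work surface, if the arm or the gripper's body presses on something with over 40 N, if the wrist force passes 120 N, or if a joint passes its speed limit or range.

ROBOT

A 6-joint arm with a two-finger parallel gripper is mounted at the origin on a cart in front of the work surface, level with it; the furniture and walls round the work are solid. World frame = base frame: x ahead of the robot, y to its left, z up, the work surface at z = 0. Lengths are in mm, angles in rad, forces in N, time in s.
With the tool pointing down it reaches from about 350 to 875 mm from the base axis. Payload 4.2 kg.
Tool frame: the origin (TCP) lies at the very end of the fingers, on their centre line; the grasp point (between the pads) lies arm.grip_point_offset behind it (arm.grip_point_offset is the distance from the TCP to the grasp point, in mm); z points along the fingers, y is the line along which they close (so a half turn about z gives the same grasp; the last joint's range is limited). The gripper opens to 85 mm and grips with 20 to 120 N. Pads are 22 mm wide; open, the fingers measure 114 mm over their backs; the gripper's body (76 mm by 85 mm) begins 54 mm behind the grasp point. The pads swing forward as they close: fully open they stand 13 mm farther back than shut.
Start: joints at [-0.924, 0.385, 0.008, 0, -1.194, -0.259], TCP at [236.359, -578.562, 231.312] pointing down, gripper open.
Joint ranges: [-3.14, 3.14], [-1.21, 2.06], [-1.07, 1.41], [-3.16, 2.05], [-2.99, -0.16], [-3.1, 3.1]. Speed limits (rad/s): [2.79, 2.79, 3.14, 3.14, 3.14, 3.14].

INTERFACE

Orientations are given as a unit quaternion [x, y, z, w].
In Python, from bench import arm, cams, ticket gives the robot as it stands.
- The arm moves only by the tool servo_tool, never from a script. Its argument "commands" is a list that holds one entry, the list of rows, each a list of 7 numbers: the closure in counts, from 0 (fully open) to 255 (shut), then the shift along the tool's x, y, z in m, then the turn, a rotation vector about the tool's x, y, z in degrees. In form: [[[grip, x, y, z, ax, ay, az], ...]]. A call has 1 to 10 rows; each row shifts and turns the commanded pose from where the row before left it, along the tool's axes as they then stand; what a row does not reach is not made up. A row lasts 1/12 s, in which the tool goes at most 41.7 mm and 7.16 degrees, less where a joint would pass 70% of its speed; a pose out of reach is approached as far as the arm can. A call with a gripper value outside its range is refused whole. The fingers move at their own pace and stop on an object; the grip force is fixed at half the most. Time passes only in rows, so rows that do not move let the fingers close. It gives the time, the measured TCP pose, the force, the opening and the grip force at its end, in the units of the state.
- arm.read_state(): the state, without advancing time (a new reading comes with each control period).
- cams.get_image(name): name is "side" or "top"; returns a dict with "frame" (384x512x3 uint8, blue, green, red), "K" (3x3 intrinsics, pixels), "k1" (the pictures are not rectified: a ray, as slopes to the right and down, at radius r is drawn at 1 + k1 r^2 times it, then the intrinsics apply), "T" (4x4, takes a point from camera to world coordinates). Camera axes: x right, y up, looking along -z (the intrinsics and any distortion apply to the point x, -y, -z); pixel columns grow to the right and rows downward; lengths in mm; the calibration is good to about 2 mm. A picture is of the moment at which its call begins. There is no depth.
- ticket.job_done(): hands the job in; it is judged then, once.
The state is a dict: "clock": time; "joints": joint angles; "joint_vel": joint speeds; "joint_efforts": joint torques, N m; "position": TCP position; "ee_rot": TCP orientation; "contact_force": force on the tool from outside, world axes, zero at the start; "wrist_torque": the same for the moment, N m; "gripper_width": finger opening in mm; "grasp_force": force on a finger pad.
Only numpy, scipy, OpenCV 4.12 (cv2) and the standard library are available. Lean on these libraries where they do the work, as an engineer would, in place of code of your own. Each camera call takes 0.05 s, during which the arm holds its last target. There are 200 camera calls.

## Working session

There is one attempt and no reset: what is moved stays moved. The work goes in short steps, Python scripts to look and compute and a tool call to move; the robot and the scene stay as the last step left them, time stands still between calls to the robot, and variables do not carry over. Pictures are saved under pics/ and viewed, at most 18 in all, crops included, and the job is handed in when it is done.

Besides the shell and the picture viewer there is one more tool, called after "Emit:" as name(argument=value, ...) on one line, values as JSON. servo_tool: Moves the arm, as the interface text tells. Its arguments: {"type":"object","properties":{"commands":{"type":"array","items":{"type":"array","items":{"type":"array","items":{"type":"number"}}}}},"required":["commands"]}

```bash
mkdir -p pics; python3 - <<'E'
from bench import arm,cams,ticket
import cv2,numpy as np
np.set_printoptions(suppress=True,precision=3)
s=arm.read_state();print(s, arm.grip_point_offset)
for n in("side","top"):
    d=cams.get_image(n);cv2.imwrite(f"pics/{n}0.png",cv2.resize(d["frame"],(800,600),interpolation=cv2.INTER_CUBIC));print(n,d["K"],d["k1"],d["T"])
E
```

```text
{'clock': 0.0, 'joints': array([-0.924,  0.386,  0.007, -0.   , -1.194, -0.259]), 'joint_vel': array([-0.   , -0.001,  0.   , -0.002,  0.   , -0.001]), 'joint_efforts': array([ -0.001, -39.229,  18.84 ,   4.186,  -0.005,   0.   ]), 'position': array([ 236.121, -578.055,  230.216]), 'ee_rot': array([-0.193,  0.981,  0.001, -0.   ]), 'contact_force': array([-0.568,  0.335,  0.489]), 'wrist_torque': array([ 0.005,  0.017, -0.005]), 'grasp_force': 0.0, 'gripper_width': 85.4961555242657} 18.700000000000003
side [[416.256   0.    259.759]
 [  0.    416.256 190.681]
 [  0.      0.      1.   ]] -0.1316640028305576 [[ -0.936   0.288  -0.204 374.824]
 [ -0.353  -0.763   0.542 343.806]
 [  0.      0.579   0.815 807.46 ]
 [  0.      0.      0.      1.   ]]
top [[419.104   0.    258.844]
 [  0.    419.104 188.283]
 [  0.      0.      1.   ]] -0.005933367769312812 [[  -0.006    0.997   -0.072  495.703]
 [  -1.      -0.005    0.019 -142.724]
 [   0.019    0.072    0.997 1123.7  ]
 [   0.       0.       0.       1.   ]]
```

View pics/top0.png

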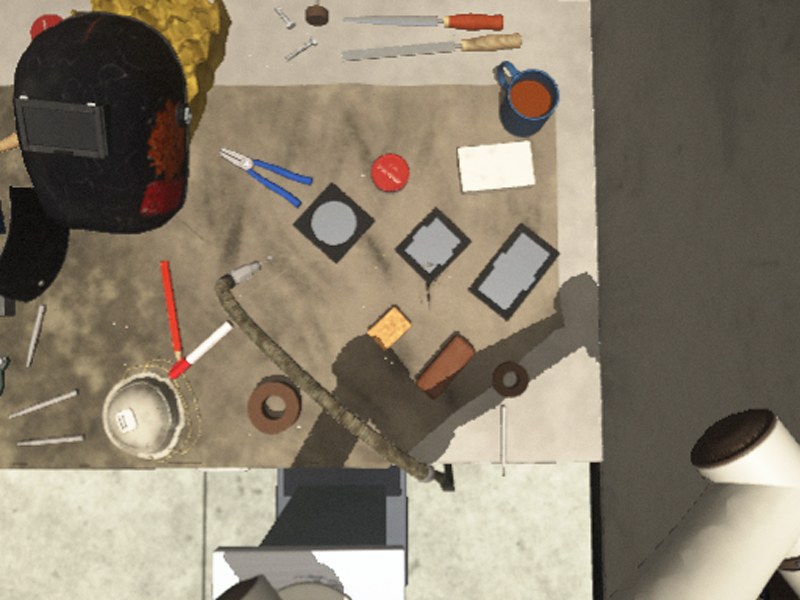

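View pics/side0.png

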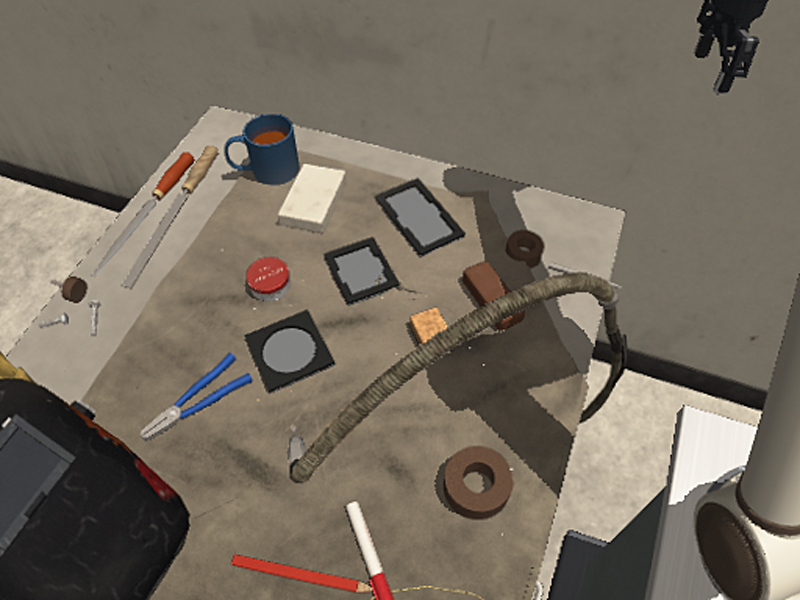

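Top view (800×600): roll insert (334,222), block insert (432,246), bar insert (514,271), block (389,328), bar (446,365). There are two rolls, at (510,379) and (274,406). The smaller one, at (510,379), is the one meant. The tin is at (390,172), the punch at (503,435), and the shaft runs from (225,285) to (440,480). The side view agrees. I'll look at enlarged crops next.

```bash
cat > h.py <<'E'
from bench import arm,cams,ticket
import cv2,numpy as np
np.set_printoptions(suppress=True,precision=2)
C={n:cams.get_image(n) for n in("side","top")}
def ray(n,p):
    d=C[n];K=d["K"];D=np.array([d["k1"],0,0,0,0.])
    u=cv2.undistortPoints(np.array([[p]],float),K,D)[0,0]
    v=d["T"][:3,:3]@[u[0],-u[1],-1];return d["T"][:3,3],v
def plane(n,p,z):
    o,v=ray(n,p);return o+v*(z-o[2])/v[2]
def proj(n,X):
    d=C[n];q=(np.atleast_2d(X)-d["T"][:3,3])@d["T"][:3,:3]*[1,-1,-1]
    return cv2.projectPoints(q,np.zeros(3),np.zeros(3),d["K"],np.array([d["k1"],0,0,0,0.]))[0][:,0]
def tri(pt,ps):
    A=[];b=[]
    for n,p in(("top",pt),("side",ps)):
        o,v=ray(n,p);v/=np.linalg.norm(v);M=np.eye(3)-np.outer(v,v);A.append(M);b.append(M@o)
    return np.linalg.lstsq(np.vstack(A),np.hstack(b),rcond=None)[0]
def crop(n,x,y,w,h,s,f):
    cv2.imwrite(f"pics/{f}.png",cv2.resize(C[n]["frame"][y:y+h,x:x+w],None,fx=s,fy=s,interpolation=cv2.INTER_CUBIC))
E
python3 - <<'E'
from h import *
crop("top",180,110,200,150,4,"topc");crop("side",150,90,266,200,3,"sidec")
E
```

```text
(no output)
```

View pics/topc.png

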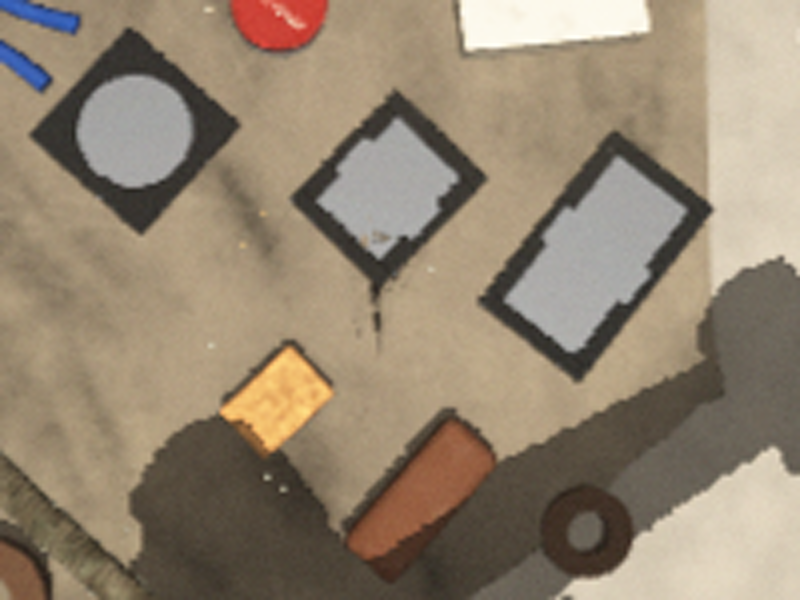

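View pics/sidec.png

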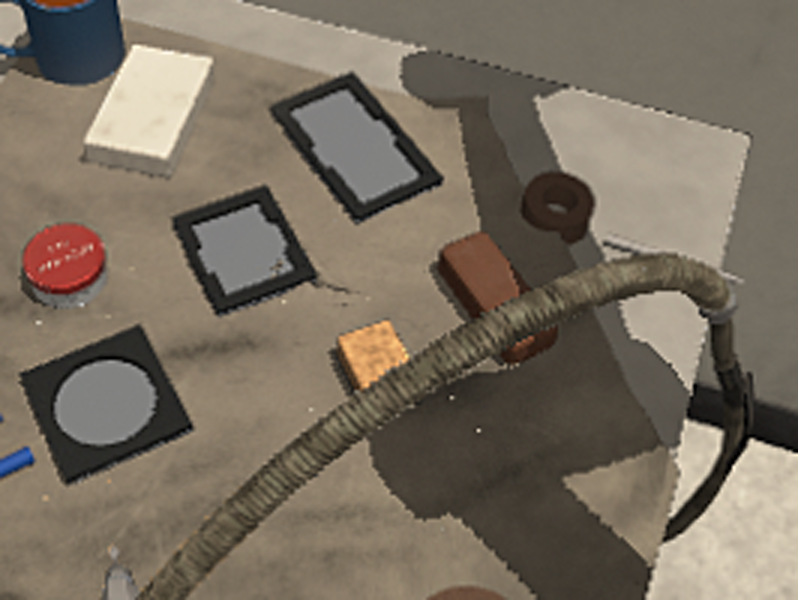

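```bash
python3 - <<'E'
from h import *
t=lambda x,y:((x+.5)/4-.5+180,(y+.5)/4-.5+110)
s=lambda x,y:((x+.5)/3-.5+150,(y+.5)/3-.5+90)
def rep(n,P,z):
    W=np.array([plane("top",t(*p),z)for p in P]);e=np.diff(np.vstack([W,W[:1]]),axis=0)
    L=np.hypot(e[:,0],e[:,1]);print(n,W.mean(0),"sides",L,"angles",np.degrees(np.arctan2(e[:,1],e[:,0]))%180)
    return W
rep("bar",[(455,418),(495,460),(390,582),(348,545)],33)
rep("block",[(290,343),(333,385),(268,455),(222,410)],28)
rep("barI",[(615,131),(713,208),(579,381),(480,300)],12)
rep("blkI",[(397,91),(486,178),(380,287),(292,198)],12)
rep("rolI",[(130,28),(240,125),(140,233),(30,133)],12)
print("roll",plane("top",t(586,530),25),"side",plane("side",s(560,200),25),"rolI circ",plane("top",t(135,131),4),plane("side",s(105,402),4))
for n,a,b in [("bar top",(455,418),(485,234)),("bar",(495,460),None),("block",(290,343),(388,320)),("block",(222,410),(338,333)),("block r",(333,385),(408,350)),("roll",(586,530),(560,200)),("tin",(279,5),(64,255)),
 ("barI",(615,131),(272,108)),("barI",(713,208),(352,73)),("barI",(579,381),(442,180)),("barI",(480,300),(360,221)),("blkI",(397,91),(174,219)),("blkI",(486,178),(266,186)),("blkI",(380,287),(316,274)),("blkI",(292,198),(222,313)),("rolI",(130,28),(21,375)),("rolI",(240,125),(140,326)),("rolI",(140,233),(191,428)),("rolI",(30,133),(70,481))]:
    if b: print(n,tri(t(*a),s(*b)))
T=np.array([(225,285),(240,310),(275,348),(320,395),(360,430),(400,460),(430,480),(447,485)])*.64-.18
S=np.array([(298,472),(340,425),(400,370),(460,330),(520,300),(570,283),(600,290),(612,310),(620,345),(600,395)])*.64-.18
ds=np.vstack([S[i]+(S[i+1]-S[i])*k/20 for i in range(9) for k in range(20)])
for p in T:
    best=min((np.min(np.hypot(*(ds-proj("side",plane("top",p,z))[0]).T)),z) for z in range(0,300,5))
    print("shaft",plane("top",p,best[1]),best[0])
E
```

```text
bar [ 453.29 -231.2    33.  ] sides [ 37.57 104.18  36.04 107.62] angles [ 43.19 138.52  48.42 139.25]
block [ 520.52 -138.26   28.  ] sides [39.31 62.24 41.93 62.28] angles [ 45.35 136.75  45.42 134.34]
barI [ 615.66 -351.76   12.  ] sides [ 83.53 147.93  84.95 146.55] angles [ 51.15 141.4   50.23 140.85]
blkI [ 660.8  -212.77   12.  ] sides [ 83.67 102.39  83.65 101.25] angles [ 45.   135.5   44.22 135.53]
rolI [700.99 -43.16  12.  ] sides [99.01 98.6  99.81 97.42] angles [ 48.11 137.38  47.43 136.91]
roll [ 433.42 -338.83   25.  ] side [ 430.72 -339.59   25.  ] rolI circ [701.45 -42.41   4.  ] [702.   -45.07   4.  ]
bar top [ 490.31 -253.42   58.59]
block [ 535.99 -149.79   60.74]
block [ 523.53 -100.87  111.45]
block r [ 518.56 -177.67  -12.25]
roll [ 432.06 -339.07   25.18]
tin [ 780.22 -139.73   33.86]
barI [ 698.64 -366.33    9.07]
barI [ 646.32 -430.91   10.99]
barI [ 531.16 -338.62    9.75]
barI [ 583.77 -274.13    6.55]
blkI [ 725.84 -219.34   10.66]
blkI [ 667.13 -278.15   11.98]
blkI [ 594.26 -206.23   13.22]
blkI [ 653.11 -148.62    7.06]
rolI [769.79 -39.71  11.65]
rolI [ 704.32 -113.23   10.56]
rolI [631.62 -46.25   6.89]
rolI [696.93  26.39   8.71]
shaft [589.09 127.2   65.  ] 0.5782027225573642
shaft [544.31  82.88 150.  ] 0.520272273604645
shaft [488.34  20.02 210.  ] 1.0390074705893886
shaft [425.65 -45.73 240.  ] 1.038949415385346
shaft [378.36 -98.79 235.  ] 0.45743743532502473
shaft [ 331.19 -152.58  195.  ] 0.5830241773886007
shaft [ 281.55 -200.11   90.  ] 0.21858680294784802
shaft [ 254.31 -233.76    0.  ] 0.8820374358309393
```

```bash
python3 - <<'E'
from h import *
t=lambda x,y:((x+.5)/4-.5+180,(y+.5)/4-.5+110)
s=lambda x,y:((x+.5)/3-.5+150,(y+.5)/3-.5+90)
for n,a,b in [("block",(290,343),(338,333)),("block",(333,385),(388,320)),("block",(268,455),(408,350)),("bar",(455,418),(441,257)),("bar",(495,460),(485,234))]: print(n,tri(t(*a),s(*b)))
E
```

```text
block [ 554.85 -146.45   33.36]
block [ 526.25 -174.75   26.95]
block [ 489.07 -130.47   67.36]
bar [ 506.48 -254.97   16.39]
bar [ 478.65 -279.48   29.5 ]
```

Emit:
servo_tool(commands=[[[0,-0.033,0.024,0,0,0,0],[0,-0.033,0.024,0,0,0,0],[0,-0.033,0.024,0,0,0,0],[0,-0.033,0.024,0,0,0,0],[0,-0.033,0.024,0,0,0,0],[0,0,0,0,0,7,0],[0,0,0,0,0,0,0],[0,0,0,0,0,0,0]]])

```text
clock: 1.07
position: [344.7, -404.0, 230.9]
ee_rot: [-0.194, 0.979, -0.011, -0.06]
contact_force: [0.3, -0.5, 0.4]
gripper_width: 85.2
grasp_force: 0.0
```

```bash
cat > fk.py <<'E'
import numpy as np
from scipy.spatial.transform import Rotation as R
def fk(q,p):
    h,a,f,d,t,e=p
    Y=R.from_euler('z',q[0]);S=lambda ang:R.from_euler('y',ang)
    E=np.array([0,0,h])+S(q[1]).apply([0,0,a])           # in arm plane
    F=S(q[1]-q[2])*R.from_euler('x',-q[3])
    W=E+F.apply([f,0,e])
    G=F*S(-q[4])                                  # tool dir = x of G
    P=W+G.apply([t,-d,0])
    return Y.apply(P),Y.apply(W),Y.apply(E),Y.apply(G.apply([1,0,0]))
E
python3 - <<'E'
from h import *;from fk import *
from scipy.optimize import least_squares
s=arm.read_state();q=s['joints'];print(q,s['position'],R.from_quat(s['ee_rot']).apply([0,0,1]))
D=[(np.array([-0.924,.386,.007,0,-1.194,-.259]),np.array([236.1,-578.1,230.2])),(q,s['position'])]
prior=np.array([200,430,450,160,330,0.])
r=least_squares(lambda p:np.hstack([fk(a,p)[0]-b for a,b in D]+[(p-prior)*.005]),prior)
print(r.x,r.fun[:6],fk(q,r.x)[3])
E
```

```text
[-0.51  0.25 -0.23  0.1  -1.17 -0.72] [ 343.65 -405.17  231.2 ] [-0.11 -0.05 -0.99]
[161.14 563.35 421.7  159.94 297.75   1.04] [ 0.01  0.03  0.04 -0.   -0.04 -0.03] [-0.11 -0.05 -0.99]
```

Emit:
servo_tool(commands=[[[0,0,0,0,0,-7,0],[0,0,0,0,0,0,7],[0,0,0,0,0,0,7],[0,0,0,0,0,0,7],[0,0,0,0,0,0,7],[0,0,0,0,0,0,7],[0,0,0,0,0,0,7],[0,0,0,0,0,0,7],[0,0,0,0,0,0,7],[0,0,0,0,0,0,7]]])

```text
clock: 2.0
position: [342.7, -406.2, 231.5]
ee_rot: [0.353, 0.936, 0.0, 0.001]
contact_force: [0.5, 0.3, -0.3]
gripper_width: 85.3
grasp_force: 0.0
```

```bash
cat > go.py <<'E'
# print the shift in tool axes (m) and turn (deg) to reach x y z with closing line at angle
import sys;from fk import *;from bench import arm
s=arm.read_state();M=R.from_quat(s['ee_rot'])
x,y,z,a=map(float,sys.argv[1:5]);ty=M.apply([0,1,0]);ang=np.degrees(np.arctan2(ty[1],ty[0]))
print("pos",s['position'].round(1),"down",M.apply([0,0,1]).round(3),"ang",ang.round(1),"q",s['joints'].round(2),"w",round(s['gripper_width'],1),"gf",s['grasp_force'],"F",s['contact_force'].round(1),"t",s['clock'])
print("shift",M.inv().apply(np.array([x,y,z])-s['position']).round(1),"az",round(-((a-ang+90)%180-90),1))
E
python3 - <<'E'
from h import *;from fk import *
from scipy.optimize import least_squares
s=arm.read_state();q=s['joints']
D=[(np.array([-0.924,.386,.007,0,-1.194,-.259]),np.array([236.1,-578.1,230.2])),(q,s['position']),(np.array([-0.51,.25,-.23,.1,-1.17,-.72]),np.array([343.65,-405.17,231.2]))]
prior=np.array([200,430,450,160,330,0.])
for w in(.02,.005):
    r=least_squares(lambda p:np.hstack([fk(a,p)[0]-b for a,b in D]+[(p-prior)*w]),prior)
    print(r.x,r.fun[:9])
P=r.x;np.save("P.npy",P)
def ik(pos):
    return least_squares(lambda q:np.hstack([fk(q,P)[0]-pos,(fk(q,P)[3]-[0,0,-1])*300,q[3]*30]),[-.3,.4,-.2,0,-1.2]).x
for pos in([453,-231,8],[453,-231,120],[433,-339,6],[520,-138,6],[520,-138,120],[616,-352,12],[701,-43,12],[701,-43,120],[661,-213,12]):
    q=ik(np.array(pos,float));o=fk(q,P);print(pos,q,"W",o[1],"E",o[2])
E
python3 go.py 453 -231 120 49
```

```text
[173.1  556.5  426.89 159.56 294.57  -6.2 ] [ 0.05  0.6   0.18  0.16  0.18 -0.35  0.09 -0.75  0.18]
[158.06 565.45 418.73 159.72 302.49   5.88] [ 0.08  0.32 -0.24 -0.05  0.13 -0.16  0.18 -0.43  0.4 ]
[453, -231, 8] [-0.15  0.47 -0.54 -0.   -0.56] W [477.19 -73.13 310.49] E [252.79 -38.74 662.37]
[453, -231, 120] [-0.15  0.3  -0.43 -0.   -0.84] W [477.19 -73.13 422.49] E [165.58 -25.37 698.13]
[433, -339, 6] [-0.37  0.52 -0.44  0.   -0.61] W [ 490.69 -190.07  308.49] E [ 262.6  -101.72  648.39]
[520, -138, 6] [ 0.04  0.51 -0.47 -0.   -0.59] W [513.29  21.57 308.49] E [274.44  11.54 652.31]
[520, -138, 120] [ 0.04  0.35 -0.36  0.   -0.86] W [513.29  21.57 422.49] E [191.44   8.05 690.06]
[616, -352, 12] [-0.29  0.72  0.   -0.   -0.86] W [ 661.99 -199.05  314.49] E [ 355.52 -106.9   584.58]
[701, -43, 12] [ 0.17  0.71 -0.02 -0.   -0.84] W [674.27 114.46 314.49] E [361.83  61.42 588.23]
[701, -43, 120] [ 0.17  0.6   0.08 -0.   -1.05] W [674.27 114.46 422.49] E [313.31  53.19 625.76]
[661, -213, 12] [-0.08  0.7  -0.04 -0.   -0.83] W [673.71 -53.79 314.49] E [361.22 -28.84 592.14]
pos [ 342.8 -406.   231.4] down [ 0.001  0.    -1.   ] ang 49.1 q [-0.56  0.23 -0.22 -0.   -1.12 -1.72] w 85.3 gf 0.0 F [0.4 0.2 0.7] t 2.1
shift [ 31.5 204.3 111.6] az 0.1
```

Emit:
servo_tool(commands=[[[0,0.005,0.034,0.018,0,0,0],[0,0.005,0.034,0.018,0,0,0],[0,0.006,0.034,0.018,0,0,0],[0,0.006,0.034,0.019,0,0,0],[0,0.006,0.034,0.019,0,0,0],[0,0.006,0.034,0.019,0,0,0],[0,0,0,0,0,7,0],[0,0,0,0,0,0,0]]])

```text
clock: 2.77
position: [452.7, -227.3, 118.2]
ee_rot: [0.345, 0.937, 0.022, -0.06]
contact_force: [1.7, -1.4, 1.1]
gripper_width: 85.3
grasp_force: 0.0
```

```bash
python3 go.py 451 -229 8 49; python3 - <<'E'
from h import *;from fk import *
P=np.load("P.npy");q=arm.read_state()['joints'];print(fk(q,P)[0],fk(q,P)[1],"pred")
cv2.imwrite("pics/s1.png",cv2.resize(C["side"]["frame"],(800,600)))
E
```

```text
pos [ 452.7 -227.3  118.2] down [-0.098  0.082 -0.992] ang 49.6 q [-0.18  0.36 -0.32 -0.07 -1.   -2.05] w 85.3 gf 0.0 F [ 1.7 -1.4  1.1] t 2.7667
shift [-13.9  -2.3 109.3] az 0.6
[ 453.15 -229.43  119.73] [517.21 -98.07 429.  ] pred
```

View pics/s1.png

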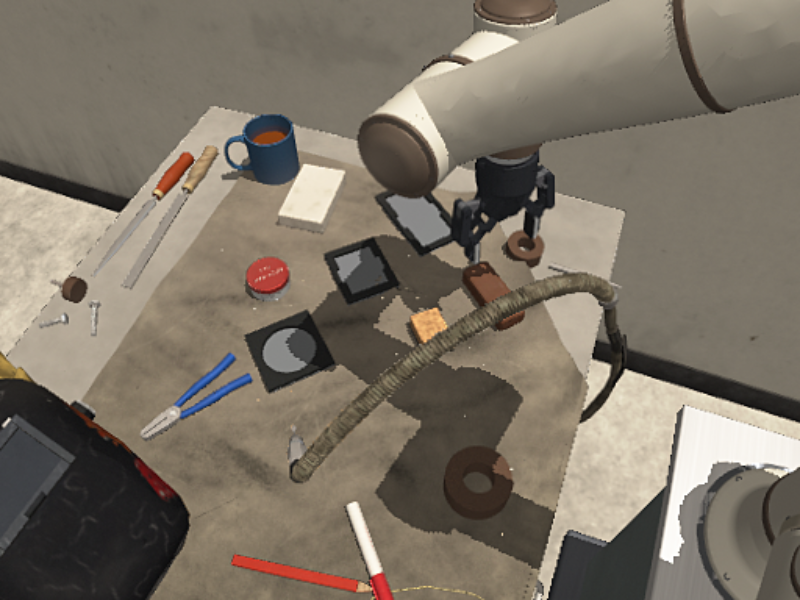

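Side view: the open gripper is over the bar at (490,290). The wrist cap at (397,157) is left of the tool and well above the shaft at (500,310). I'll descend partway and check the wrist clearance.

Emit:
servo_tool(commands=[[[0,-0.004,-0.001,0.03,0,0,0],[0,-0.004,-0.001,0.03,0,0,0],[0,0,0,0,0,0,0]]])

```text
clock: 3.12
position: [446.1, -230.3, 56.3]
ee_rot: [0.349, 0.935, 0.021, -0.061]
contact_force: [0.0, 0.1, -0.2]
gripper_width: 85.3
grasp_force: 0.0
```

```bash
python3 go.py 451 -229 8 49; python3 - <<'E'
from h import *;from fk import *
P=np.load("P.npy");q=arm.read_state()['joints'];W=fk(q,P)[1];L=R.from_euler('z',q[0]).apply([0,1,0])
print(W,proj("side",W)*1.5625,[proj("side",W+L*k)*1.5625 for k in(50,100)])
crop("side",200,0,200,240,2.5,"s2")
E
```

```text
pos [ 446.1 -230.3   56.3] down [-0.099  0.082 -0.992] ang 49.0 q [-0.19  0.44 -0.39 -0.08 -0.86 -2.04] w 85.3 gf 0.0 F [ 0.   0.1 -0.2] t 3.1167
shift [-9.   4.3 47.5] az 0.0
[ 518.78 -101.21  368.74] [[428.69 167.17]] [array([[401.5 , 198.79]]), array([[371.9 , 233.36]])]
```

View pics/s2.png

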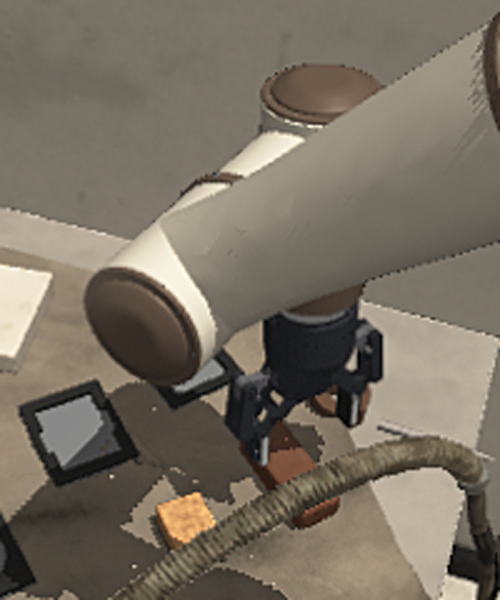

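The model agrees with the picture: the cap centre is at crop (148,325), close to the predicted point, and shaft clearance is about 50 mm. I'll descend and grip.

Emit:
servo_tool(commands=[[[0,-0.009,0.004,0.016,0,0,0],[0,0,0,0.016,0,0,0],[0,0,0,0.016,0,0,0],[0,0,0,0,0,0,0],[255,0,0,0,0,0,0],[255,0,0,0,0,0,0],[255,0,0,0,0,0,0],[255,0,0,0,0,0,0],[255,0,0,0,0,0,0],[255,0,0,0,0,0,0]]])

```text
clock: 4.05
position: [456.7, -229.9, 13.1]
ee_rot: [0.347, 0.936, 0.021, -0.055]
contact_force: [-0.4, -0.4, 6.7]
gripper_width: 44.7
grasp_force: 63.6
```

```bash
python3 go.py 616 -352 130 51
```

```text
pos [ 456.7 -229.9   13.1] down [-0.089  0.078 -0.993] ang 49.3 q [-0.19  0.51 -0.41 -0.09 -0.76 -2.03] w 44.7 gf 63.59943151473999 F [-0.4 -0.4  6.7] t 4.05
shift [-185.1   11.6 -139.9] az -1.7
```

Emit:
servo_tool(commands=[[[255,0,0,-0.02,0,0,0],[255,0,0,-0.03,0,0,0],[255,0,0,-0.03,0,0,0],[255,0,0,0,0,-6,0],[255,0,0,0,0,0,0],[255,0,0,0,0,0,0]]])

```text
clock: 4.55
position: [460.9, -234.9, 90.6]
ee_rot: [0.348, 0.937, 0.003, -0.01]
contact_force: [0.3, 0.4, -2.9]
gripper_width: 44.6
grasp_force: 62.4
```

```bash
python3 go.py 616 -352 90 51;python3 - <<'E'
from h import *
crop("side",240,80,160,150,4,"s3")
E
```

```text
pos [ 460.9 -234.9   90.6] down [-0.016  0.013 -1.   ] ang 49.2 q [-0.16  0.37 -0.42 -0.01 -0.8  -2.11] w 44.6 gf 62.42045044898987 F [ 0.3  0.4 -2.9] t 4.55
shift [-193.9   12.5   -3.3] az -1.8
```

View pics/s3.png

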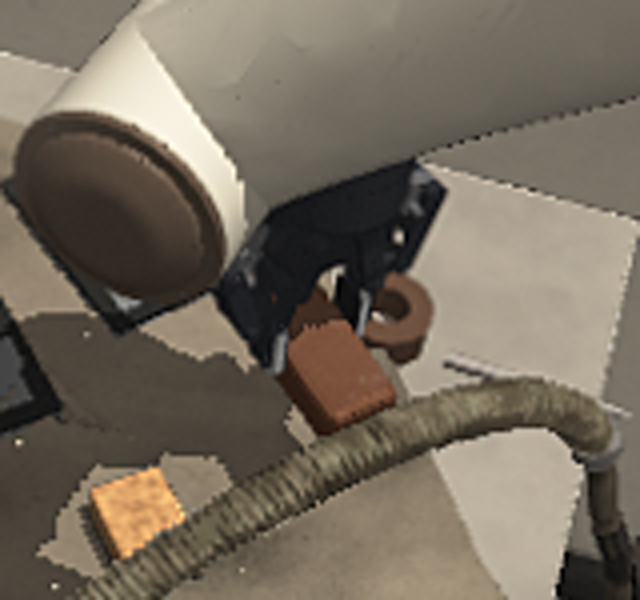

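Side crop: the bar is held at (335,370) and lifted clear. It was gripped flat with the tool leaning about 6.8°, so I'll restore that lean at the insert.

Emit:
servo_tool(commands=[[[255,-0.033,0.003,0,0,0,0],[255,-0.033,0.003,0,0,0,0],[255,-0.033,0.003,0,0,0,0],[255,-0.033,0.003,0,0,0,0],[255,-0.032,0.002,0,0,0,0],[255,-0.032,0.002,0,0,5.6,-1.8],[255,0,0,0,0,0,0],[255,0,0,0,0,0,0]]])

```text
clock: 5.32
position: [621.9, -352.3, 80.3]
ee_rot: [0.335, 0.94, 0.019, -0.054]
contact_force: [-1.6, 0.7, -4.2]
gripper_width: 44.2
grasp_force: 62.4
```

```bash
python3 go.py 620 -351 50 51;python3 - <<'E'
from h import *
cv2.imwrite("pics/t4.png",np.hstack([cv2.resize(C[n]["frame"][y:y+160,x:x+120],(400,533),interpolation=cv2.INTER_CUBIC) for n,x,y in(("side",220,70),("top",280,90))]))
E
```

```text
pos [ 621.9 -352.3   80.3] down [-0.089  0.073 -0.993] ang 50.8 q [-0.31  0.71  0.2  -0.05 -1.17 -1.93] w 44.2 gf 62.406238317489624 F [-1.6  0.7 -4.2] t 5.3167
shift [-1.2 -0.2 30.4] az -0.2
```

View pics/t4.png

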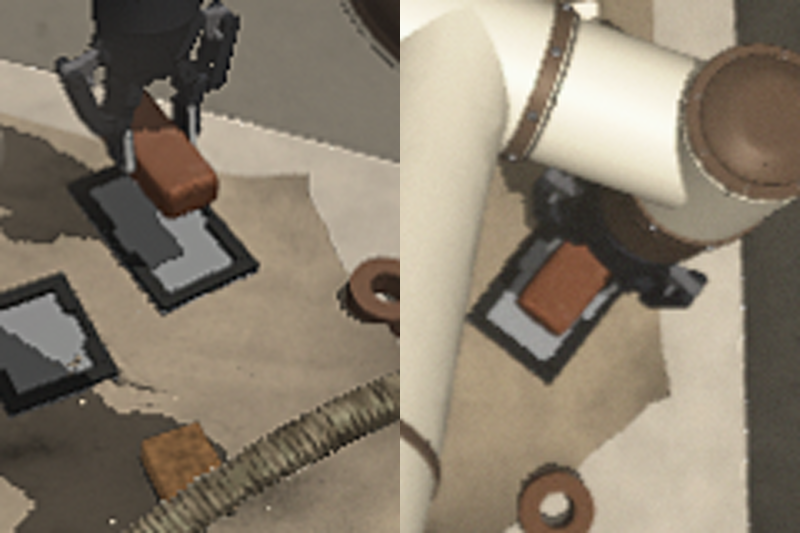

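The bar hangs over its insert: side view (175,165), top view (565,285). I'll check its near end against the insert using the top-view corners (520,300) and (558,335).

```bash
python3 - <<'E'
from h import *
f=lambda x,y:((x-400+.5)/3.333-.5+280,(y+.5)/3.333-.5+90)
A=plane("top",f(520,300),98);B=plane("top",f(558,335),98);m=(A+B)/2
u=np.array([np.cos(np.radians(140.8)),np.sin(np.radians(140.8)),0])
print(A,B,m,"centre",m-u*55.5*-1 if False else (m+u*-1*55.5))
for s in("side",): print(tri(f(558,335),((175+.5)/3.333-.5+220,(217+.5)/3.333-.5+70)), tri(f(520,300),((133)/3.333-.5+220,(160)/3.333-.5+70)))
print("expected centre ~ (618,-353)")
E
```

```text
[ 590.67 -302.59   98.  ] [ 564.6  -330.33   98.  ] [ 577.63 -316.46   98.  ] centre [ 620.64 -351.54   98.  ]
[ 581.98 -335.03   48.07] [ 599.99 -291.44  141.49]
expected centre ~ (618,-353)
```

Emit:
servo_tool(commands=[[[255,-0.0013,-0.0005,0.017,0,0,0],[255,-0.0013,-0.0005,0.017,0,0,0],[255,-0.0013,-0.0006,0.017,0,0,0],[255,-0.0006,0,0.007,0,0,0],[255,0,0,0,0,0,0],[255,0,0,0,0,0,0]]])

```text
clock: 6.02
position: [617.8, -350.3, 30.5]
ee_rot: [0.334, 0.941, 0.019, -0.051]
contact_force: [-0.2, -0.4, -2.2]
gripper_width: 44.4
grasp_force: 62.5
```

```bash
python3 go.py 619 -352 18 51;python3 - <<'E'
from h import *
cv2.imwrite("pics/t5.png",np.hstack([cv2.resize(C[n]["frame"][y:y+100,x:x+80],(400,500),interpolation=cv2.INTER_CUBIC) for n,x,y in(("side",225,95),("top",290,130))]))
E
```

```text
pos [ 617.8 -350.3   30.5] down [-0.083  0.069 -0.994] ang 50.9 q [-0.31  0.75  0.13 -0.05 -1.06 -1.92] w 44.4 gf 62.45959281921387 F [-0.2 -0.4 -2.2] t 6.0167
shift [-3.3 -0.6 12.2] az -0.1
```

View pics/t5.png

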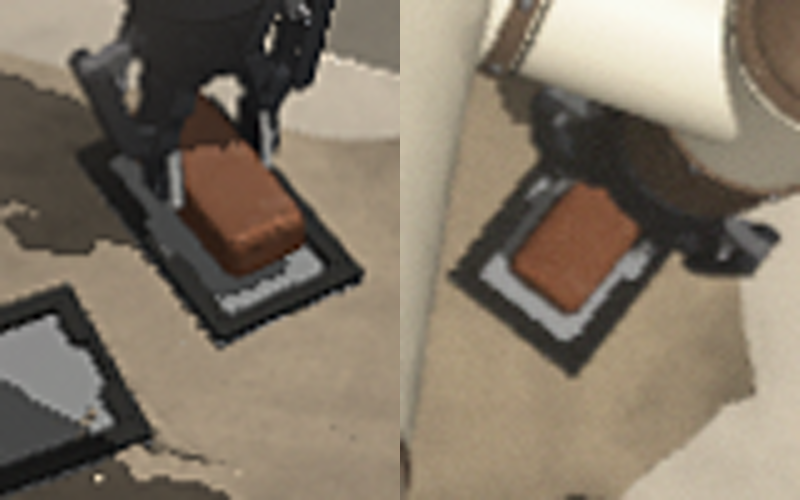

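Emit:
servo_tool(commands=[[[255,-0.002,0,0.006,0,0,0],[255,-0.001,0,0.006,0,0,0],[255,0,0,0,0,0,0],[255,0,0,0,0,0,0]]])

```text
clock: 6.45
position: [620.1, -351.9, 17.5]
ee_rot: [0.334, 0.941, 0.019, -0.05]
contact_force: [0.8, -0.5, 1.5]
gripper_width: 44.6
grasp_force: 62.9
```

Emit:
servo_tool(commands=[[[0,0,0,0,0,0,0],[0,0,0,0,0,0,0],[0,0,0,0,0,0,0],[0,0,0,0,0,0,0],[0,0,0,-0.03,0,0,0],[0,0,0,-0.04,0,-5,0],[0,0,0,-0.02,0,0,0],[0,0,0,0,0,0,0],[0,0,0,0,0,0,0]]])

```text
clock: 7.2
position: [626.0, -356.8, 108.5]
ee_rot: [0.335, 0.942, 0.005, -0.008]
contact_force: [-0.1, -0.2, -0.2]
gripper_width: 85.0
grasp_force: 0.0
```

```bash
python3 go.py 432 -339 100 51
```

```text
pos [ 626.  -356.8  108.5] down [-0.013  0.014 -1.   ] ang 50.9 q [-0.3   0.65  0.14 -0.01 -1.08 -1.95] w 85.0 gf 0.0 F [-0.1 -0.2 -0.2] t 7.2
shift [ 161.6 -108.5   11.1] az -0.1
```

Emit:
servo_tool(commands=[[[0,0,0,0,0,-1,0],[0,0.032,-0.022,0,0,0,0],[0,0.032,-0.022,0,0,0,0],[0,0.032,-0.022,0,0,0,0],[0,0.032,-0.022,0,0,0,0],[0,0.032,-0.021,0.01,0,0,0],[0,0,0,0,0,0,0],[0,0,0,0,0,0,0]]])

```text
clock: 7.87
position: [428.7, -339.5, 95.1]
ee_rot: [0.336, 0.942, 0.002, -0.005]
contact_force: [1.1, 0.1, 0.9]
gripper_width: 85.4
grasp_force: 0.0
```

```bash
python3 go.py 432 -339 6 51;python3 - <<'E'
from h import *
cv2.imwrite("pics/t6.png",np.hstack([cv2.resize(C[n]["frame"][y:y+150,x:x+100],(400,600),interpolation=cv2.INTER_CUBIC) for n,x,y in(("side",240,80),("top",280,120))]))
E
```

```text
pos [ 428.7 -339.5   95.1] down [-0.008  0.006 -1.   ] ang 50.8 q [-0.37  0.4  -0.35 -0.   -0.83 -1.88] w 85.4 gf 0.0 F [1.1 0.1 0.9] t 7.8667
shift [-3.1  2.4 89.1] az -0.2
```

View pics/t6.png

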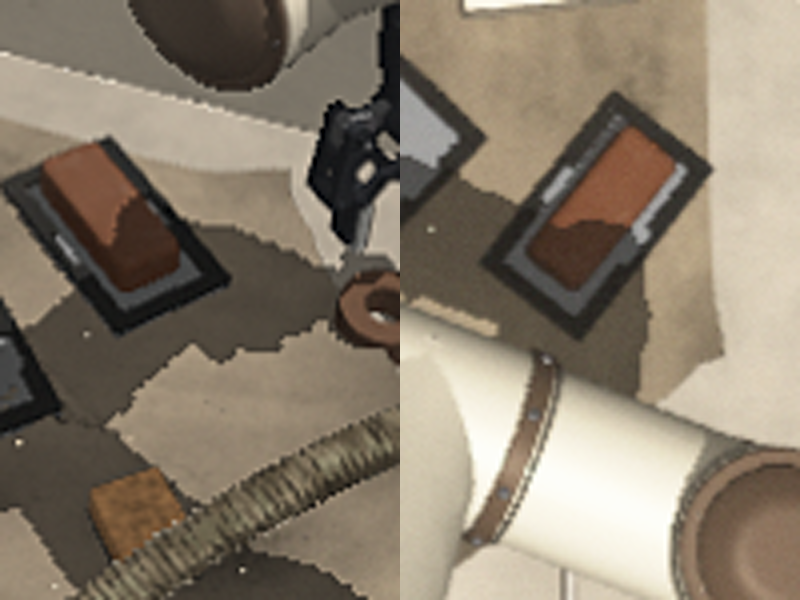

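The bar lies flat in its cut-out (top view (605,210)). The open gripper is above the small roll.

Emit:
servo_tool(commands=[[[0,-0.003,0.002,0.03,0,0,0],[0,0,0,0.03,0,0,0],[0,0,0,0.02,0,0,0],[0,0,0,0.009,0,0,0],[0,0,0,0,0,0,0],[0,0,0,0,0,0,0]]])

```text
clock: 8.47
position: [437.0, -340.6, 7.8]
ee_rot: [0.334, 0.942, 0.001, -0.002]
contact_force: [-0.0, -0.2, -0.3]
gripper_width: 85.0
grasp_force: 0.0
```

```bash
python3 go.py 432 -339 6 51
```

```text
pos [ 437.  -340.6    7.8] down [-0.002  0.004 -1.   ] ang 50.9 q [-0.37  0.53 -0.42 -0.   -0.63 -1.88] w 85.0 gf 0.0 F [-0.  -0.2 -0.3] t 8.4667
shift [ 4.9 -1.9  1.8] az -0.1
```

Emit:
servo_tool(commands=[[[0,0.004,-0.002,0.001,0,0,0],[0,0,0,0,0,0,0],[255,0,0,0,0,0,0],[255,0,0,0,0,0,0],[255,0,0,0,0,0,0],[255,0,0,0,0,0,0],[255,0,0,0,0,0,0]]])

```text
clock: 9.05
position: [432.0, -339.8, 8.4]
ee_rot: [0.334, 0.942, 0.001, -0.001]
contact_force: [-2.0, 1.0, 6.8]
gripper_width: 56.5
grasp_force: 62.8
```

```bash
python3 go.py 432 -339 120 51
```

```text
pos [ 432.  -339.8    8.4] down [-0.001  0.003 -1.   ] ang 50.9 q [-0.37  0.52 -0.43 -0.   -0.62 -1.88] w 56.5 gf 62.77211853303015 F [-2.   1.   6.8] t 9.05
shift [   0.8    0.8 -111.6] az -0.1
```

Emit:
servo_tool(commands=[[[255,0,0,-0.02,0,0,0],[255,0,0,-0.03,0,0,0],[255,0,0,-0.03,0,0,-7],[255,0,0,-0.02,0,0,-7],[255,0,0,-0.01,0,0,-7],[255,0,0,0,0,0,-7],[255,0,0,0,0,0,-7],[255,0,0,0,0,0,-7],[255,0,0,0,0,0,-7],[255,0,0,0,0,0,-7]]])

```text
clock: 9.88
position: [431.3, -339.6, 117.0]
ee_rot: [-0.15, 0.989, 0.002, -0.001]
contact_force: [0.2, -0.4, -0.9]
gripper_width: 56.6
grasp_force: 64.8
```

```bash
python3 go.py 701 -43 100 107;python3 - <<'E'
from h import *
crop("side",280,60,130,120,5,"s7")
E
```

```text
pos [ 431.3 -339.6  117. ] down [-0.002  0.004 -1.   ] ang 107.2 q [-0.37  0.37 -0.33 -0.   -0.87 -0.89] w 56.6 gf 64.78396485093981 F [ 0.2 -0.4 -0.9] t 9.8833
shift [-345.4  203.4   17.5] az 0.2
```

View pics/s7.png

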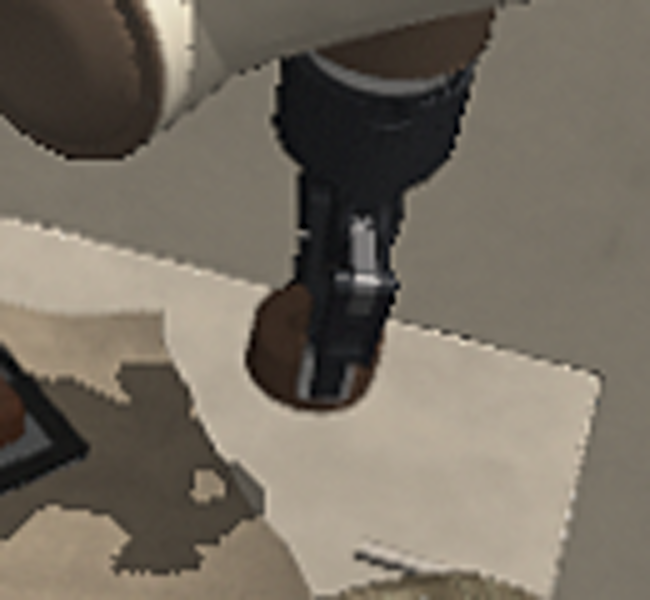

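The roll is held at crop (315,350), level and near the pad centre. I'll carry it to the roll insert.

Emit:
servo_tool(commands=[[[255,-0.034,0.02,0,0,0,0],[255,-0.034,0.02,0,0,0,0],[255,-0.034,0.02,0,0,0,0],[255,-0.034,0.02,0,0,0,0],[255,-0.034,0.02,0,0,0,0],[255,-0.034,0.02,0,0,0,0],[255,-0.034,0.02,0,0,0,0],[255,-0.034,0.02,0,0,0,0],[255,-0.034,0.02,0,0,0,0],[255,-0.034,0.02,0,0,0,0]]])

```text
clock: 10.82
position: [699.6, -47.9, 117.2]
ee_rot: [-0.145, 0.989, 0.002, -0.001]
contact_force: [1.2, -0.6, -1.1]
gripper_width: 56.4
grasp_force: 64.8
```

Emit:
servo_tool(commands=[[[255,0,0,0.02,0,0,0],[255,0,0,0.02,0,0,0],[255,0,0,0,0,0,0],[255,0,0,0,0,0,0]]])

```text
clock: 11.15
position: [697.6, -49.5, 75.7]
ee_rot: [-0.146, 0.989, 0.002, -0.003]
contact_force: [0.5, -0.4, -1.6]
gripper_width: 56.4
grasp_force: 64.8
```

```bash
python3 go.py 701 -43 14 107
```

```text
pos [697.6 -49.5  75.7] down [-0.006  0.003 -1.   ] ang 106.8 q [ 0.16  0.64  0.03 -0.01 -0.97 -1.43] w 56.4 gf 64.77798617910594 F [ 0.5 -0.4 -1.6] t 11.15
shift [-5.4  5.  61.7] az -0.2
```

Emit:
servo_tool(commands=[[[255,-0.005,0.005,0.02,0,0,0],[255,0,0,0.02,0,0,0],[255,0,0,0,0,0,0],[255,0,0,0,0,0,0]]])

```text
clock: 11.48
position: [701.8, -43.7, 37.8]
ee_rot: [-0.146, 0.989, 0.002, -0.001]
contact_force: [-0.1, -0.1, -0.1]
gripper_width: 56.7
grasp_force: 64.8
```

```bash
python3 go.py 701 -43 14 107;python3 - <<'E'
from h import *
cv2.imwrite("pics/t8.png",np.hstack([cv2.resize(C[n]["frame"][y:y+110,x:x+80],(400,550),interpolation=cv2.INTER_CUBIC) for n,x,y in(("side",145,170),("top",175,90))]))
E
```

```text
pos [701.8 -43.7  37.8] down [-0.003  0.003 -1.   ] ang 106.8 q [ 0.17  0.68  0.01 -0.   -0.9  -1.44] w 56.7 gf 64.77987541817129 F [-0.1 -0.1 -0.1] t 11.4833
shift [ 0.5  0.8 23.8] az -0.2
```

View pics/t8.png

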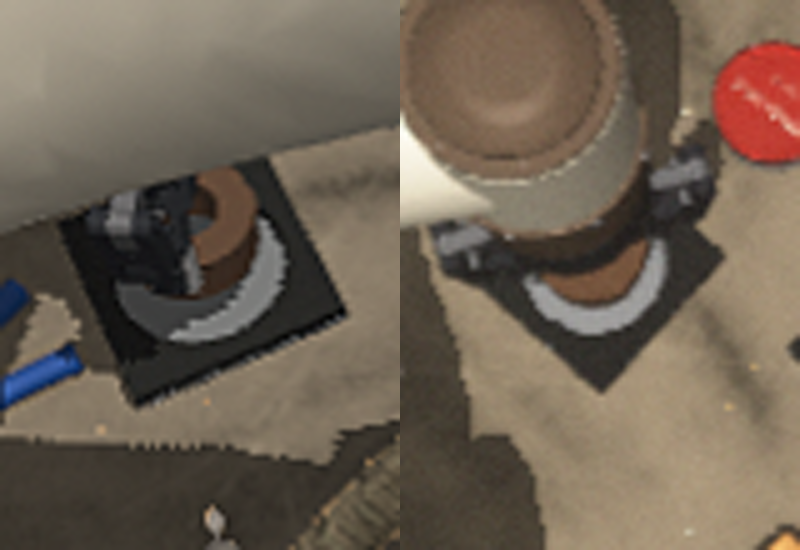

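Top view: the roll (592,280) is over the circular floor (595,270), even on both sides once parallax is allowed for. I'll lower it and release.

Emit:
servo_tool(commands=[[[255,0,0.002,0.012,0,0,0],[255,0,0,0.011,0,0,0],[255,0,0,0,0,0,0],[255,0,0,0,0,0,0]]])

```text
clock: 11.92
position: [702.0, -40.7, 14.5]
ee_rot: [-0.147, 0.989, 0.002, -0.0]
contact_force: [0.5, 1.4, 0.7]
gripper_width: 56.6
grasp_force: 66.8
```

```bash
python3 go.py 701 -42 14 107
```

```text
pos [702.  -40.7  14.5] down [-0.001  0.004 -1.   ] ang 106.9 q [ 0.17  0.71 -0.01 -0.01 -0.86 -1.44] w 56.6 gf 66.78372100694105 F [0.5 1.4 0.7] t 11.9167
shift [ 1.4 -1.   0.5] az -0.1
```

Emit:
servo_tool(commands=[[[0,0,0,0,0,0,0],[0,0,0,0,0,0,0],[0,0,0,0,0,0,0],[0,0,0,-0.02,0,0,0],[0,0,0,-0.03,0,0,0],[0,0,0,-0.03,0,0,7],[0,0,0,-0.03,0,0,7],[0,0,0,0,0,0,7],[0,0,0,0,0,0,7],[0,0,0,0,0,0,7]]])

```text
clock: 12.75
position: [701.6, -41.5, 125.1]
ee_rot: [0.161, 0.987, 0.002, -0.001]
contact_force: [0.0, 0.4, -0.6]
gripper_width: 85.3
grasp_force: 0.0
```

Emit:
servo_tool(commands=[[[0,0,0,0,0,0,7],[0,0,0,0,0,0,7],[0,0,0,0,0,0,6.5],[0,0,0,0,0,0,6],[0,0,0,0,0,0,0]]])

```text
clock: 13.17
position: [701.3, -41.6, 124.0]
ee_rot: [0.38, 0.925, 0.001, -0.002]
contact_force: [-0.8, -0.6, 0.2]
gripper_width: 85.1
grasp_force: 0.0
```

```bash
python3 go.py 520.5 -138 110 45.5
```

```text
pos [701.3 -41.6 124. ] down [-0.003  0.004 -1.   ] ang 45.3 q [ 0.17  0.6   0.09 -0.01 -1.06 -2.52] w 85.1 gf 0.0 F [-0.8 -0.6  0.2] t 13.1667
shift [  60.6 -195.7   14.2] az -0.2
```

Emit:
servo_tool(commands=[[[0,0.01,-0.033,0,0,0,0],[0,0.01,-0.033,0,0,0,0],[0,0.01,-0.033,0,0,0,0],[0,0.01,-0.033,0,0,0,0],[0,0.01,-0.032,0,0,0,0],[0,0.01,-0.032,0.014,0,0,0],[0,0,0,0.02,0,0,0],[0,0,0,0.02,0,0,0],[0,0,0,0,0,0,0],[0,0,0,0,0,0,0]]])

```text
clock: 14.0
position: [520.7, -138.8, 70.0]
ee_rot: [0.379, 0.926, 0.001, -0.003]
contact_force: [0.6, -0.4, -0.2]
gripper_width: 85.2
grasp_force: 0.0
```

```bash
python3 go.py 520.5 -138 8 45.5;python3 - <<'E'
from h import *
cv2.imwrite("pics/t9.png",np.hstack([cv2.resize(C[n]["frame"][y:y+180,x:x+w],(w*3,540),interpolation=cv2.INTER_CUBIC) for n,x,y,w in(("side",150,100,160),("top",180,90,100))]))
E
```

```text
pos [ 520.7 -138.8   70. ] down [-0.005  0.004 -1.   ] ang 45.5 q [ 0.04  0.42 -0.4  -0.01 -0.75 -2.38] w 85.2 gf 0.0 F [ 0.6 -0.4 -0.2] t 14.0
shift [ 0.3  0.5 62. ] az -0.0
```

View pics/t9.png

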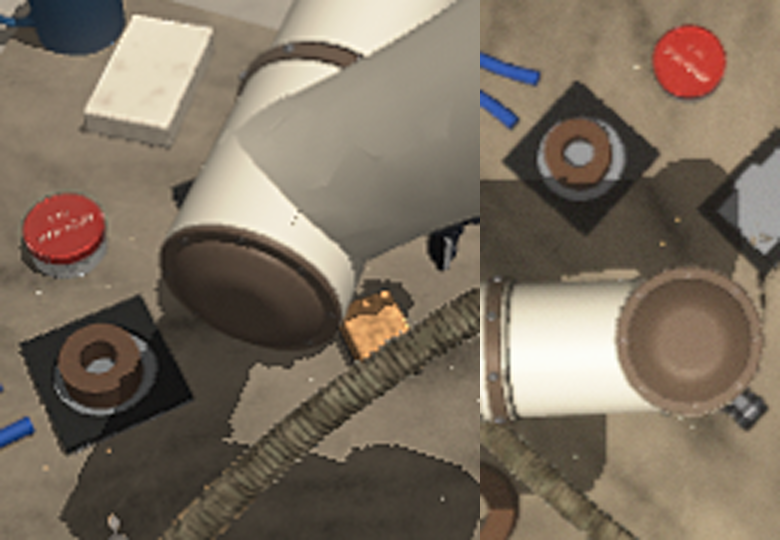

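The roll lies in its cut-out: side view (100,362), top view (578,155). The gripper is over the block, and wrist-to-shaft clearance at the bottom works out at about 40 mm. I'll descend.

Emit:
servo_tool(commands=[[[0,0,0,0.03,0,0,0],[0,0,0,0.02,0,0,0],[0,0,0,0.011,0,0,0],[0,0,0,0,0,0,0],[0,0,0,0,0,0,0]]])

```text
clock: 14.52
position: [521.9, -138.3, 10.0]
ee_rot: [0.379, 0.925, 0.001, -0.002]
contact_force: [-0.1, 0.1, -0.1]
gripper_width: 85.2
grasp_force: 0.0
```

```bash
python3 go.py 520.5 -138 8 45.5;python3 - <<'E'
from h import *
crop("side",140,110,240,180,3.2,"s10")
E
```

```text
pos [ 521.9 -138.3   10. ] down [-0.002  0.004 -1.   ] ang 45.5 q [ 0.04  0.51 -0.45 -0.01 -0.61 -2.38] w 85.2 gf 0.0 F [-0.1  0.1 -0.1] t 14.5167
shift [ 1.2 -0.8  2. ] az -0.0
```

View pics/s10.png

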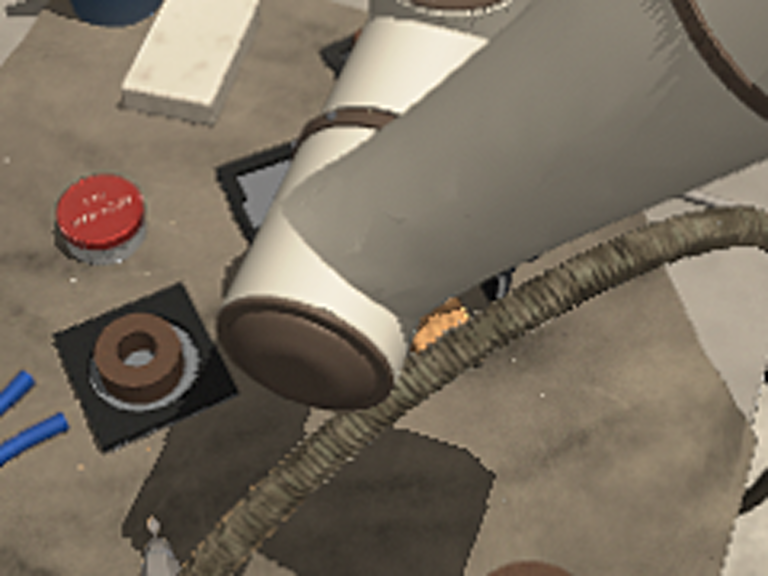

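Side view: the cap (305,355) passes in front of and above the shaft, with no contact. I'll grip now.

Emit:
servo_tool(commands=[[[0,0.001,0,0.002,0,0,0],[255,0,0,0,0,0,0],[255,0,0,0,0,0,0],[255,0,0,0,0,0,0],[255,0,0,0,0,0,0],[255,0,0,0,0,0,0],[255,0,0,0,0,0,0]]])

```text
clock: 15.2
position: [520.9, -137.7, 8.2]
ee_rot: [0.379, 0.925, 0.002, -0.001]
contact_force: [-0.4, 0.1, 4.5]
gripper_width: 43.0
grasp_force: 61.2
```

```bash
python3 go.py 661 -212.5 90 45
```

```text
pos [ 520.9 -137.7    8.2] down [-0.001  0.004 -1.   ] ang 45.4 q [ 0.04  0.51 -0.45 -0.01 -0.61 -2.38] w 43.0 gf 61.237767934799194 F [-0.4  0.1  4.5] t 15.2
shift [-152.    45.2  -82.3] az 0.4
```

Emit:
servo_tool(commands=[[[255,0,0,-0.02,0,0,0],[255,0,0,-0.03,0,0,0],[255,0,0,-0.03,0,0,0],[255,-0.03,0.009,0,0,0,0],[255,-0.03,0.009,0,0,0,0],[255,-0.03,0.009,0,0,0,0],[255,-0.03,0.009,0,0,0,0],[255,-0.032,0.009,0,0,0,0],[255,0,0,0,0,0,0],[255,0,0,0,0,0,0]]])

```text
clock: 16.03
position: [660.2, -213.3, 84.5]
ee_rot: [0.38, 0.925, 0.001, -0.003]
contact_force: [-0.8, 0.1, -1.3]
gripper_width: 42.7
grasp_force: 60.8
```

Emit:
servo_tool(commands=[[[255,0,0,0.025,0,0,0],[255,0,0,0.025,0,0,0],[255,0,0,0,0,0,0],[255,0,0,0,0,0,0]]])

```text
clock: 16.37
position: [657.9, -211.9, 35.2]
ee_rot: [0.379, 0.925, 0.001, -0.004]
contact_force: [0.7, -0.3, 0.1]
gripper_width: 42.8
grasp_force: 60.7
```

```bash
python3 go.py 661 -212.5 13.5 45;python3 - <<'E'
from h import *
cv2.imwrite("pics/t11.png",np.hstack([cv2.resize(C[n]["frame"][y:y+110,x:x+80],(400,550),interpolation=cv2.INTER_CUBIC) for n,x,y in(("side",190,110),("top",240,110))]))
E
```

```text
pos [ 657.9 -211.9   35.2] down [-0.008  0.005 -1.   ] ang 45.4 q [-0.08  0.67 -0.02 -0.01 -0.89 -2.27] w 42.8 gf 60.73910593986511 F [ 0.7 -0.3  0.1] t 16.3667
shift [-2.8  1.8 21.7] az 0.4
```

View pics/t11.png

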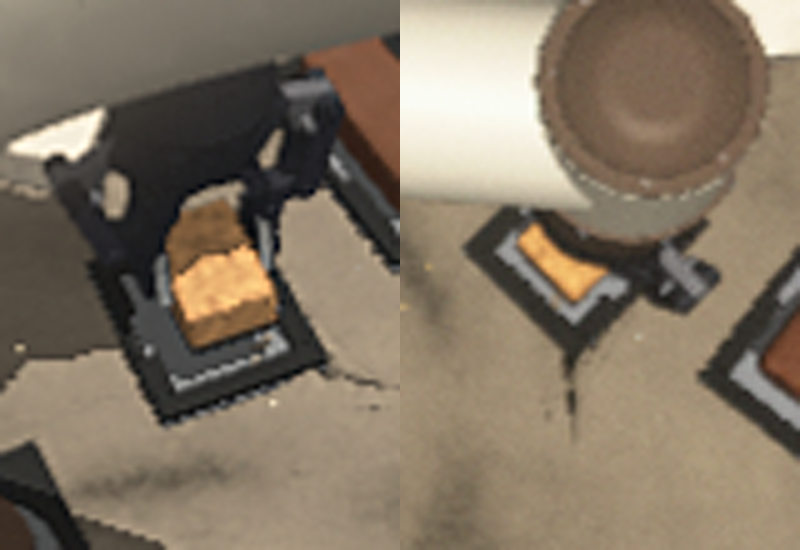

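The block (225,290) sits over its cut-out with even margins. I'll lower it and release.

Emit:
servo_tool(commands=[[[255,-0.003,0.001,0.011,0,0,0],[255,0,0,0.01,0,0,0],[255,0,0,0,0,0,0],[255,0,0,0,0,0,0]]])

```text
clock: 16.8
position: [662.2, -213.8, 14.7]
ee_rot: [0.38, 0.925, 0.001, -0.003]
contact_force: [-0.2, 0.5, -1.2]
gripper_width: 42.9
grasp_force: 60.8
```

Emit:
servo_tool(commands=[[[0,0,0,0,0,0,0],[0,0,0,0,0,0,0],[0,0,0,0,0,0,0],[0,0,0,-0.02,0,0,0],[0,0,0,-0.03,0,0,0],[0,0,0,-0.03,0,0,0],[0,0,0,-0.03,0,0,0],[0,0,0,-0.03,0,0,0],[0,0,0,-0.03,0,0,0],[0,0,0,-0.03,0,0,0]]])

```text
clock: 17.63
position: [663.3, -214.6, 218.0]
ee_rot: [0.379, 0.925, 0.001, -0.001]
contact_force: [-0.2, -0.4, -0.0]
gripper_width: 85.5
grasp_force: 0.0
```

Emit:
servo_tool(commands=[[[0,0.02,-0.035,0,0,0,0],[0,0.02,-0.035,0,0,0,0],[0,0.02,-0.035,0,0,0,0],[0,0.02,-0.035,0,0,0,0],[0,0.02,-0.035,0,0,0,0],[0,0.02,-0.035,0,0,0,0],[0,0,0,0,0,0,0],[0,0,0,0,0,0,0]]])

```text
clock: 18.3
position: [428.9, -280.5, 217.4]
ee_rot: [0.38, 0.925, 0.001, -0.001]
contact_force: [0.0, -0.2, -0.0]
gripper_width: 85.6
grasp_force: 0.0
```

```bash
python3 - <<'E'
from h import *
cv2.imwrite("pics/t12.png",np.hstack([cv2.resize(C[n]["frame"][y:y+160,x:x+w],(w*5//2,400),interpolation=cv2.INTER_CUBIC) for n,x,y,w in(("side",150,100,150),("top",180,100,170))]))
E
```

```text
(no output)
```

View pics/t12.png

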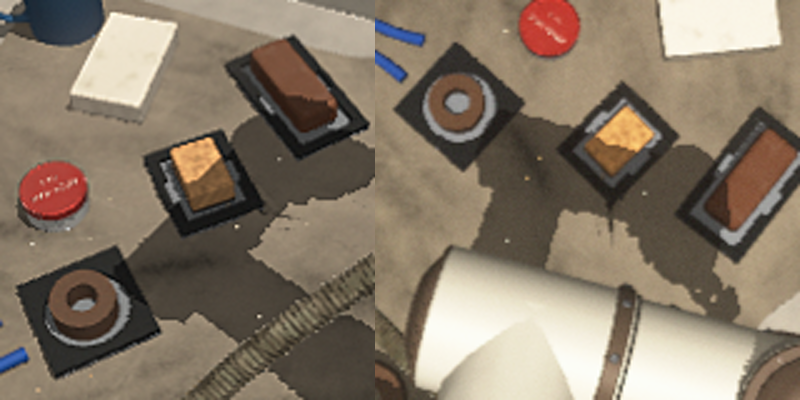

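All three pieces lie flat in their cut-outs, and the tin has not moved. Handing in.

```bash
python3 -c "
from bench import ticket;print(ticket.job_done())"
```

```text
the job is handed in; nothing more can be done
None
```

I packed the polishing bar, the smaller emery roll and the sanding block, in that order; the last pictures show each lying in its matching insert, the arm stayed clear of the shaft, and I handed the job in at about 18 s (its verdict was not shown).

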